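# Slide the pressed panel out over the platen's edge

## Robot

A 7-joint arm with a two-finger parallel gripper is mounted at the origin on the work surface. World frame = base frame: x ahead of the robot, y to its left, z up, the work surface at z = 0. Lengths are in mm, angles in rad, forces in N, time in s.
With the tool pointing down it reaches from about 400 to 875 mm from the base axis. Payload 4.4 kg.
Tool frame: the origin (TCP) lies at the very end of the fingers, on their centre line; the grasp point (between the pads) lies 19 mm behind it; z points along the fingers, x is the direction in which the jaws open and shut, and the axes are right-handed (so a half turn about z gives the same grasp; the last joint's range is limited). The gripper opens to 85 mm and grips with 20 to 120 N. Pads are 22 mm wide; open, the fingers measure 114 mm over their backs; the gripper's body (76 mm by 85 mm) begins 54 mm behind the grasp point. The pads swing forward as they close: fully open they stand 13 mm farther back than shut.
Start: joints at [1.236, 0.628, 0.038, 1.517, -0.027, 0.996, -0.02], TCP at [172.651, -626.665, 231.313] pointing down, gripper open.
Joint ranges: [-3.06, 3.06], [-0.37, 2.12], [-1.25, 1.32], [0.18, 2.47], [-1.1, 4.24], [0.23, 1.98], [-2.94, 2.94]. Speed limits (rad/s): [2.57, 2.57, 3.14, 3.14, 3.14, 3.14, 3.14].

## Interface

Orientations are given as [roll, pitch, yaw] about the fixed x, y, z axes, in that order (R = Rz(yaw) Ry(pitch) Rx(roll)).
In Python, from cell import telemetry, get_image, get_calibration, ctrl gives the robot as it stands. The module is installed in compiled form; this text tells all that it offers.
- The arm moves only by the tool arm_command, never from a script. Its arguments are lists of equal length, an entry for each row: "rot": the turn, a rotation vector about the world's x, y, z in degrees, a list of three; "slide": the shift along the world's x, y, z in mm, a list of three; "gripper": the finger opening in mm, from 0 to 85.4. A call has 1 to 5 rows; each row shifts and turns the pose as measured when the row begins; what a row does not reach is not made up. A row lasts 1/12 s, in which the tool goes at most 41.7 mm and 7.16 degrees, less where a joint would pass 70% of its speed; a pose out of reach is approached as far as the arm can. A call with a gripper value outside its range is refused whole. The fingers move at their own pace and stop on an object; the grip force is fixed at half the most. Time passes only in rows, so rows that do not move let the fingers close. It gives the time, the measured TCP pose, the force and the opening at its end, in the units of the state.
- telemetry.read_state(): the state, without advancing time (a new reading comes with each control period).
- get_image(name): name is "scene" or "top" or "wrist"; returns (picture, depth): 384x512x3 uint8, red, green, blue; 384x512 float32, mm along the optical axis (not along the pixel's ray), 0 where there is no reading.
- get_calibration(name): a dict with "fx", "fy", "cx", "cy" (pixels), "xyz" and "attitude" of the camera in the world. Camera axes: x right, y up, looking along -z (the intrinsics and any distortion apply to the point x, -y, -z); pixel columns grow to the right and rows downward; lengths in mm; the calibration is good to about 2 mm. The wrist camera is an equidistant fisheye: a pixel r from the principal point sees the ray r / f radians off the axis. A picture is of the moment at which its call begins: read the wrist's pose just before it. get_calibration takes no time and is no camera call; for the wrist camera it gives the pose at the moment of the call.
- ctrl.finish_job(): hands the job in, once; it reports no verdict.
The state is a dict: "clock": time; "qpos": joint angles; "qd": joint speeds; "tau": joint torques, N m; "eef_pos": TCP position; "tool_rot": TCP orientation; "force": force on the tool from outside, world axes, zero at the start; "torque": the same for the moment, N m; "width": finger opening in mm.
Only numpy, scipy, OpenCV 4.12 (cv2) and the standard library are available. Lean on these libraries where they do the work, as an engineer would, in place of code of your own. Each camera call takes 0.05 s, during which the arm holds its last target.

## Task

The large rectangular photo panel lying flat on the pulled-out lower platen of the heat press is finished, but too flat to get hold of. With your fingertips, push it towards the open front of the platen (away from the press's head) until its whole long front edge sticks out about 3 cm past the platen, roughly square to it, with the panel still lying flat, ready for a packer to take by the edge. Do not lift it or let it tip off, leave the two smaller coasters on the platen and the things on the bench where they are, and finish with the hand clear of everything.

Things in the scene. Friction and masses are not known exactly. Their poses are not given: they have to be found in the camera images.
- press: Fixed heat press. Its lower platen, 380 x 380 mm with a dark rubber pad, is pulled out in front of the raised head. Origin on the bench under the platen's middle; its x axis runs along the platen's front edge, -y points out of the open front, z up. Pad top: 120 mm above the origin, x and y -190 to 190 mm. Head: from 220 mm behind the origin (+y), 190 to 450 mm high. Turned up to 8 degrees.
- platen_edge (a point): Middle of the platen's front top edge (the edge over which the panel is to stick out), axes as press: x along the edge, -y outwards, z up.
- panel: The panel to push: loose rectangular hardboard plate 150 (x) x 100 (y) x 6 mm, about 60 to 130 g, white face, brown edges; the largest of the three blanks. Origin at the centre of its underside, z up; its -y side is the 150 mm front edge. Starts flat on the pad, in its left or right half, turned up to 20 degrees. Sliding it takes under 2 N.
- panel_left (a point): One end of the panel's front long edge, on the underside, at (-75, -50, 0) mm in the panel's frame.
- panel_right (a point): The other end of the panel's front long edge, on the underside, at (75, -50, 0) mm in the panel's frame.
- coaster_square: Smaller white blank that stays where it is: square hardboard coaster 90 x 90 x 6 mm, loose, lying on the platen beside the panel. Origin at the centre of its underside.
- coaster_round: Smaller white blank that stays where it is: round coaster 80 mm across, 6 mm thick, loose, near the middle of the platen's rear. Origin at the centre of its underside.
- mug: White mug standing on the bench in front of the press, 82 mm across, 96 mm tall, handle on one side; leave it. Origin at the centre of its underside.
- tape_roll: Roll of amber tape lying flat on the bench, 90 mm across, 20 mm high; leave it. Origin at the centre of its underside.
- cleaner: White bottle of cleaner standing on the bench, 60 mm across, 170 mm tall; leave it. Origin at the centre of its underside.
- scraper: Flat steel scraper with a black handle, 220 mm long, 65 mm wide blade, lying on the bench; leave it. Its origin lies on the bench at the middle of its length.
Mind the look-alikes: they are no part of the job. What is shaped like the panel but red is not meant.

How it is judged (in metres and radians):
At the end, for the whole second after the job is handed in: Both ends of the panel's front long edge stand 18 to 44 mm out past the platen's front edge; the panel lies flat on the pad (within 3 mm and 0.04 rad) and at rest; both coasters lie within 12 mm of where they were (y of panel_left in the frame of platen_edge between -0.044 and -0.018 m and y of panel_right in the frame of platen_edge between -0.044 and -0.018 m and z of panel in the frame of platen_edge between -0.003 and 0.003 m and angle between panel's own z axis and vertical below 0.04 rad and linear speed of panel below 0.01 m/s and distance of each of coaster_square, coaster_round from where it was at the start of the episode below 0.012 m); the robot touches nothing.
It fails at once if the panel is lifted off the pad (its middle more than 10 mm up) or tilted by more than 0.2 rad (z of panel in the frame of platen_edge above 0.01 m or angle between panel's own z axis and vertical above 0.2 rad).
It fails at once if the panel falls off the platen (z of panel in the frame of platen_edge below -0.012 m).
It fails at once if a coaster is shifted by more than 12 mm (distance of any of coaster_square, coaster_round from where it was at the start of the episode above 0.012 m).
It fails at once if a thing on the bench is shifted by more than 20 mm (distance of any of mug, tape_roll, cleaner, scraper from where it was at the start of the episode above 0.02 m).
It also fails if it takes over 38 s, if anything falls off the work surface, if the arm or the gripper's body presses on something with over 40 N, if the wrist force passes 120 N, or if a joint passes its speed limit or range.

## Working session

There is one attempt and no reset: what is moved stays moved. The work goes in short steps, Python scripts to look and compute and a tool call to move; the robot and the scene stay as the last step left them, time stands still between calls to the robot, and variables do not carry over. Pictures are saved under pics/ and viewed, and the job is handed in when it is done.

Besides the shell and the picture viewer there is one more tool, called after "Call:" as name(argument=value, ...), one argument or row to a line, values as JSON. arm_command: Moves the arm, as the interface text tells. Its arguments: {"type":"object","properties":{"rot":{"type":"array"},"slide":{"type":"array"},"gripper":{"type":"array"}},"required":["rot","slide","gripper"]}

```bash
mkdir -p pics; python3 - <<'E'
from cell import telemetry,get_image,get_calibration
import cv2,numpy as np
for n in ["scene","top","wrist"]:
    c=get_calibration(n); print(n,c)
    p,d=get_image(n); cv2.imwrite(f"pics/{n}0.png",p[:,:,::-1]); np.savez(f"{n}0.npz",p=p,d=d)
print(telemetry.read_state())
E
```

```text
scene {'fx': 412.4616824703922, 'fy': 412.4616824703922, 'cx': 258.36997453947583, 'cy': 183.8803474125473, 'xyz': array([1097.44627328, -855.03856371, 1029.43453998]), 'attitude': array([ 0.75465799, -0.02107796,  0.72506931])}
top {'fx': 452.99281825467006, 'fy': 452.99281825467006, 'cx': 257.4837979646088, 'cy': 182.67550809869368, 'xyz': array([ 391.11164705, -164.95958527, 1422.06070013]), 'attitude': array([ 0.10787427, -0.01422847, -1.55624499])}
wrist {'fx': 297.3186396354542, 'fy': 297.3186396354542, 'cx': 252.63133146960297, 'cy': 187.03283540508988, 'xyz': array([ 254.0448702 , -604.72772437,  373.31691966]), 'attitude': array([-0.33197396,  0.0016771 , -1.30385466])}
{'clock': 0.15, 'qpos': array([ 1.23623286,  0.62913535,  0.03845925,  1.51811798, -0.0270176 ,
        0.99628508, -0.01999562]), 'qd': array([-9.72899805e-05, -2.55375579e-03, -6.39025035e-04, -2.92462385e-03,
       -2.63439098e-03, -4.54171293e-04, -5.88479980e-04]), 'tau': array([ 1.84961515e-03, -5.63798583e+01,  1.22785583e+00, -1.93650502e+01,
        1.11097595e-02,  7.43275654e-03,  1.56189873e-05]), 'eef_pos': array([ 172.50977677, -626.21392208,  230.60593176]), 'tool_rot': array([-3.14159040e+00,  1.42789219e-03, -1.30204638e+00]), 'force': array([ 0.43422967,  0.50590218, -0.89324505]), 'torque': array([ 0.01424434,  0.01350342, -0.04282961]), 'width': 85.18235787808418}
```

View pics/scene0.png

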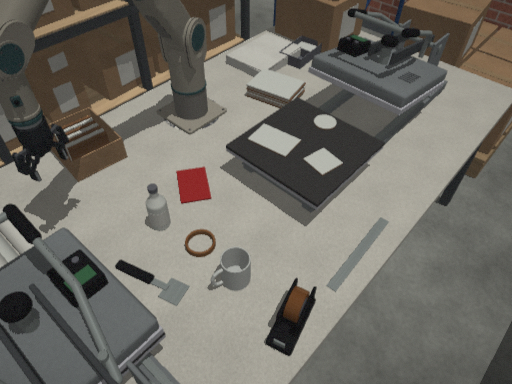

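View pics/top0.png

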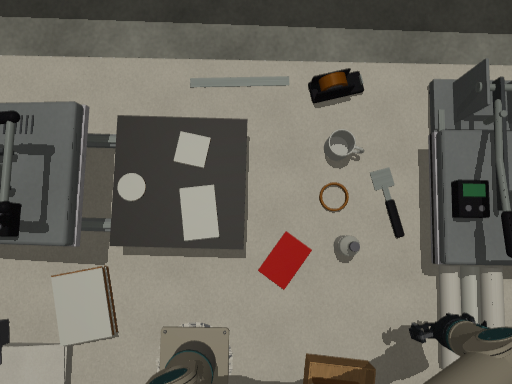

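View pics/wrist0.png

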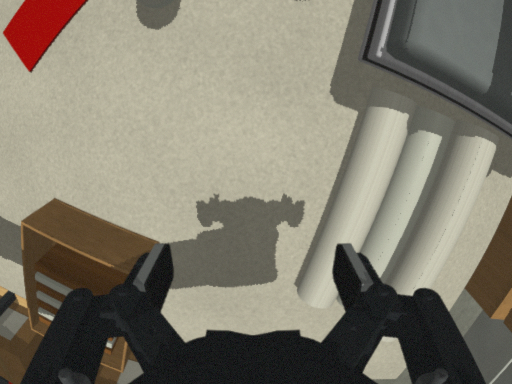

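The top view shows these candidates:
- White rectangle on the platen at (199,212), the largest blank.
- Square coaster at (192,149).
- Round coaster at (131,187).
- Red plate at (285,260), a look-alike on the bench.
- White stacks off the platen at (83,305).

By the description, the panel is the rectangle at (199,212). The platen front faces image right (world -y). Next I measure positions.

```bash
cat > h.py <<'E'
import cv2,numpy as np
from cell import telemetry,get_image,get_calibration
from scipy.spatial.transform import Rotation as Ro
def ray(c,uv,z):
    uv=np.atleast_2d(uv).astype(float)
    d=np.c_[(uv[:,0]-c['cx'])/c['fx'],-(uv[:,1]-c['cy'])/c['fy'],-np.ones(len(uv))]
    d=Ro.from_euler('xyz',c['attitude']).apply(d)
    o=np.array(c['xyz']); t=(z-o[2])/d[:,2]
    return o+d*t[:,None]
def blobs(p,roi,amin=300):
    hsv=cv2.cvtColor(p,cv2.COLOR_RGB2HSV)
    m=((hsv[...,2]>150)&(hsv[...,1]<50)).astype(np.uint8)
    k=np.zeros_like(m);k[roi[1]:roi[3],roi[0]:roi[2]]=1;m*=k
    cs,_=cv2.findContours(m,cv2.RETR_EXTERNAL,cv2.CHAIN_APPROX_NONE)
    return [c[:,0] for c in cs if cv2.contourArea(c)>amin]
def rect(pts):
    (c,s,a)=cv2.minAreaRect(pts[:,:2].astype(np.float32)); return c,s,a,cv2.boxPoints((c,s,a))
E
python3 - <<'E'
from h import *
p=np.load('top0.npz')['p'];d=np.load('top0.npz')['d']
c=get_calibration('top')
cv2.imwrite('pics/crop0.png',cv2.resize(p[100:260,95:265,::-1],None,fx=4,fy=3.7,interpolation=cv2.INTER_CUBIC)[:600])
np.set_printoptions(precision=1,suppress=True)
for b in blobs(p,(118,120,243,244)):
    w=ray(c,b,126); r=rect(w); print(r[:3]);print(r[3])
# platen
g=p.max(2); m=(g<85).astype(np.uint8); k=np.zeros_like(m);k[105:256,100:262]=1;m*=k
m=cv2.morphologyEx(m,cv2.MORPH_OPEN,np.ones((7,7)))
cs,_=cv2.findContours(m,0,1);cc=max(cs,key=cv2.contourArea)[:,0]
print(cv2.minAreaRect(cc)); r=rect(ray(c,cc,120));print(r)
for uv in [(180,230),(192,149),(199,212),(131,187),(230,180)]:
    z=d[uv[1],uv[0]]; 
    o=np.array(c['xyz']);q=ray(c,uv,0)[0]-o
    f=Ro.from_euler('xyz',c['attitude']).apply([0,0,-1]); print(uv,o+q*z/(q@f))
for n in range(112,0,-1):pass
E
```

```text
((445.15771484375, -14.987373352050781), (147.8998260498047, 97.80465698242188), 7.137137413024902)
[[365.7  24.3]
 [377.9 -72.7]
 [524.6 -54.3]
 [512.5  42.7]]
((516.3678588867188, 180.8069610595703), (75.31844329833984, 74.21481323242188), 2.3734614849090576)
[[477.2 216.3]
 [480.3 142.2]
 [555.5 145.3]
 [552.5 219.4]]
((627.1004028320312, 10.5960693359375), (87.56867218017578, 88.28047943115234), 78.69032287597656)
[[575.2 -23.7]
 [661.8 -41. ]
 [679.   44.9]
 [592.4  62.2]]
((178.42300415039062, 182.57980346679688), (134.07461547851562, 131.28480529785156), 1.7098139524459839)
((531.850830078125, 44.17311096191406), (381.84539794921875, 381.0032653808594), 89.29296875, array([[ 339. , -144.4],
       [ 720. , -149.1],
       [ 724.7,  232.7],
       [ 343.7,  237.4]], dtype=float32))
(180, 230) [393.1  37.6 120.1]
(192, 149) [626.9   9.8 124.9]
(199, 212) [445.  -15.4 123.4]
(131, 187) [513.7 181.5 122.9]
(230, 180) [ 538.5 -102.   123.3]
```

```bash
python3 - <<'E'
from h import *
p=np.load('scene0.npz')['p'];c=get_calibration('scene')
np.set_printoptions(precision=1,suppress=True)
for b in blobs(p,(240,112,350,178),100):
    w=ray(c,b,126); r=rect(w); print(r[:3]);print(r[3])
cv2.imwrite('pics/crop1.png',cv2.resize(p[90:220,215:395,::-1],None,fx=4,fy=4))
E
```

```text
((629.460205078125, 10.510452270507812), (87.68368530273438, 88.39118957519531), 78.68579864501953)
[[577.5 -23.8]
 [664.2 -41.2]
 [681.4  44.8]
 [594.7  62.2]]
((448.2265625, -14.725364685058594), (147.98178100585938, 97.30892944335938), 7.239337921142578)
[[368.7  24.2]
 [381.  -72.3]
 [527.8 -53.7]
 [515.5  42.9]]
((517.7694702148438, 180.61322021484375), (75.44581604003906, 67.885009765625), 43.039146423339844)
[[467.  179.7]
 [513.4 130.1]
 [568.5 181.6]
 [522.2 231.2]]
((348.50518798828125, 8.979736328125), (115.11957550048828, 122.3266372680664), 43.2901496887207)
[[264.7  14. ]
 [348.5 -75. ]
 [432.3   3.9]
 [348.5  93. ]]
```

View pics/crop0.png

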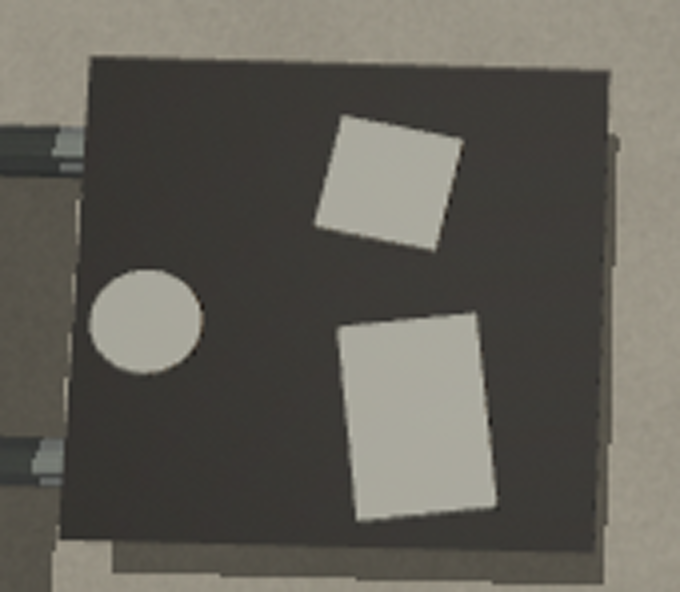

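The two views agree within 3 mm:
- Panel: centre about (446,-15), turned +7.1°, 148 x 98 mm measured. Its rear edge runs from (367,24) to (514,43).
- Platen front edge: y ≈ -146, turned -0.7°.

The crop confirms the choice: the panel is the large white rectangle at crop (417,417), and the square coaster is apart at (388,183).

The plan is to open the fingers wide along world x, lower them behind the rear edge, and push along -y so both tips square the panel up. First I travel along an arc at a safe height.

Call:
arm_command(
  rot=[
    [0,0,7],
    [0,0,7],
    [0,0,7],
    [0,0,7],
    [0,0,7],
  ],
  slide=[
    [32,16,4],
    [32,16,4],
    [32,16,4],
    [32,16,4],
    [32,18,4],
  ],
  gripper=[85,85,85,85,85],
)

```text
clock: 0.57
eef_pos: [322.6, -546.0, 248.2]
tool_rot: [3.131, 0.007, -0.69]
force: [-0.6, -0.6, 0.9]
width: 85.1
```

Call:
arm_command(
  rot=[
    [0,0,6],
    [0,0,6],
    [0,0,6],
    [0,0,6],
    [0,0,6],
  ],
  slide=[
    [25,30,0],
    [25,30,0],
    [25,30,0],
    [25,32,0],
    [20,35,0],
  ],
  gripper=[85,85,85,85,85],
)

```text
clock: 0.98
eef_pos: [449.3, -385.5, 247.9]
tool_rot: [3.129, 0.003, -0.14]
force: [0.7, -1.2, -0.0]
width: 85.1
```

Call:
arm_command(
  rot=[
    [0,0,2],
    [0,0,2],
    [0,0,2],
    [0,0,1],
    [0,0,1],
  ],
  slide=[
    [3,40,0],
    [3,40,0],
    [2,40,0],
    [2,40,0],
    [0,40,0],
  ],
  gripper=[85,85,85,85,85],
)

```text
clock: 1.4
eef_pos: [463.7, -177.5, 246.7]
tool_rot: [3.131, -0.002, 0.014]
force: [1.5, 1.0, 0.7]
width: 85.1
```

Call:
arm_command(
  rot=[
    [0,0,0],
    [0,0,0],
    [0,0,0],
    [0,0,0],
    [0,0,0],
  ],
  slide=[
    [0,40,0],
    [0,40,0],
    [0,40,0],
    [0,30,0],
    [0,0,0],
  ],
  gripper=[85,85,85,85,85],
)

```text
clock: 1.82
eef_pos: [461.5, -12.0, 247.1]
tool_rot: [3.136, -0.003, 0.026]
force: [0.4, 0.0, 0.4]
width: 85.3
```

Call:
arm_command(
  rot=[
    [0,0,-1],
    [0,0,-1],
    [0,0,0],
    [0,0,0],
    [0,0,0],
  ],
  slide=[
    [-7,35,0],
    [-7,35,0],
    [0,15,-30],
    [0,0,-30],
    [0,0,0],
  ],
  gripper=[85,85,85,85,85],
)

```text
clock: 2.23
eef_pos: [448.9, 76.4, 187.3]
tool_rot: [3.137, -0.01, -0.008]
force: [-0.3, -0.8, -1.0]
width: 85.3
```

```bash
python3 - <<'E'
from h import *
s=telemetry.read_state();print(s['eef_pos'],s['tool_rot'],s['force'])
for n in ["wrist","scene"]:
    p,d=get_image(n); cv2.imwrite(f"pics/{n}1.png",p[:,:,::-1])
E
```

```text
[448.92169621  76.3638863  187.28735713] [ 3.13664248 -0.00983969 -0.00845389] [-0.25608198 -0.77045444 -1.0324671 ]
```

View pics/wrist1.png

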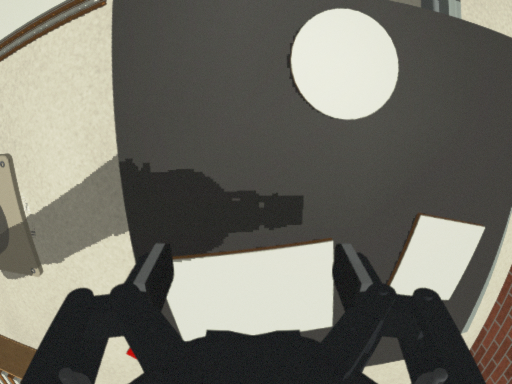

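View pics/scene1.png

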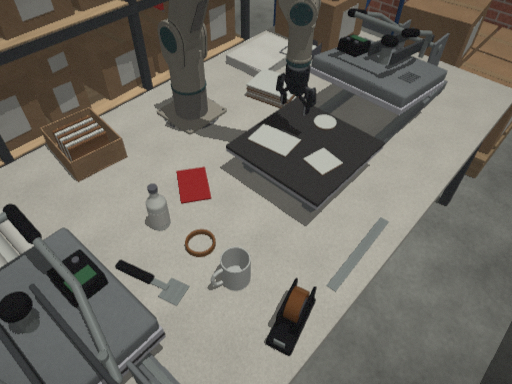

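The scene shows the hand above the pad behind the panel. In the wrist view the panel's rear edge runs (175,257)–(333,242), and the round coaster is well away at (345,63). Next I lower in steps and watch the force.

Call:
arm_command(
  rot=[
    [0,0,0],
    [0,0,0],
    [0.3,0,0],
    [0,0,0],
  ],
  slide=[
    [-1,0,-25],
    [-1,0,-22],
    [0,0,-8],
    [0,0,0],
  ],
  gripper=[85,85,85,85],
)

```text
clock: 2.67
eef_pos: [455.6, 73.0, 139.9]
tool_rot: [-3.14, -0.027, -0.018]
force: [-0.9, 0.2, 0.5]
width: 85.1
```

Call:
arm_command(
  rot=[
    [0,0.5,0],
    [0,0,0],
    [0,0,0],
  ],
  slide=[
    [0,0,-5],
    [0,0,-2],
    [0,0,0],
  ],
  gripper=[85,85,85],
)

```text
clock: 2.92
eef_pos: [458.4, 71.5, 135.6]
tool_rot: [-3.14, -0.023, -0.021]
force: [0.1, -0.4, -0.4]
width: 84.9
```

```bash
python3 - <<'E'
from h import *
s=telemetry.read_state();print(s['qpos'].round(3),s['eef_pos'],s['tool_rot'])
E
```

```text
[ 0.005  0.53  -0.316  2.131  0.342  0.505 -0.589] [458.37194673  71.50395909 135.56419948] [-3.14010332 -0.02260796 -0.02135207]
```

Call:
arm_command(
  rot=[
    [0,1,0],
    [0,0.5,0],
  ],
  slide=[
    [-6,1,-3],
    [-4,1,-1],
  ],
  gripper=[85,85],
)

```text
clock: 3.08
eef_pos: [449.4, 73.3, 132.9]
tool_rot: [-3.14, 0.002, -0.023]
force: [0.0, -0.7, 0.0]
width: 85.2
```

Call:
arm_command(
  rot=[
    [0,0,0.6],
    [0,0,0],
    [0,0,0],
  ],
  slide=[
    [-1,0,-5],
    [-1,0,-3],
    [0,0,0],
  ],
  gripper=[85,85,85],
)

```text
clock: 3.33
eef_pos: [446.8, 73.8, 124.7]
tool_rot: [-3.14, 0.002, -0.011]
force: [-0.4, 0.5, -0.8]
width: 84.8
```

```bash
python3 - <<'E'
from h import *
s=telemetry.read_state();print(s['eef_pos'],s['tool_rot'],s['force'])
p,d=get_image("wrist"); cv2.imwrite("pics/wrist2.png",p[:,:,::-1])
E
```

```text
[446.81040116  73.78947786 124.72231188] [-3.13985835e+00  2.03182459e-03 -1.05282952e-02] [-0.4184778   0.51466796 -0.75355266]
```

View pics/wrist2.png

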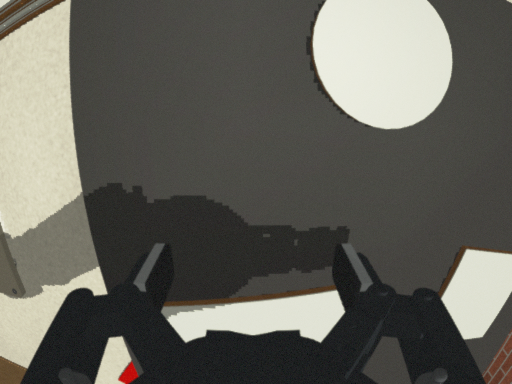

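The fingertips at (160,247) and (347,247) stand clear behind the panel's rear edge. There is no contact at TCP z = 124.7, so open tips do sit higher than the TCP. I keep probing down in small steps.

Call:
arm_command(
  rot=[
    [0,0,0],
    [0,0,0],
    [0,0,0],
  ],
  slide=[
    [0,0,-3],
    [0,0,-2],
    [0,0,0],
  ],
  gripper=[85,85,85],
)

```text
clock: 3.63
eef_pos: [447.0, 74.0, 119.4]
tool_rot: [-3.14, 0.002, -0.01]
force: [0.1, -0.3, 1.1]
width: 85.0
```

Call:
arm_command(
  rot=[
    [0,0,0],
    [0,0,0],
    [0,0,0],
  ],
  slide=[
    [0,0,-2],
    [0,0,-2],
    [0,0,0],
  ],
  gripper=[85,85,85],
)

```text
clock: 3.88
eef_pos: [447.0, 74.0, 114.9]
tool_rot: [-3.14, 0.002, -0.01]
force: [0.1, -0.2, 0.5]
width: 85.4
```

Call:
arm_command(
  rot=[
    [0,0,0],
    [0,0,0],
  ],
  slide=[
    [0,0,-2],
    [0,0,0],
  ],
  gripper=[85,85],
)

```text
clock: 4.05
eef_pos: [447.1, 74.0, 112.6]
tool_rot: [-3.14, 0.002, -0.01]
force: [0.8, -0.3, 0.4]
width: 84.8
```

Call:
arm_command(
  rot=[
    [0,0,0],
    [0,0,0],
  ],
  slide=[
    [0,0,-1.5],
    [0,0,0],
  ],
  gripper=[85,85],
)

```text
clock: 4.22
eef_pos: [447.1, 74.0, 110.9]
tool_rot: [-3.14, 0.002, -0.01]
force: [-0.1, 0.4, 0.3]
width: 84.8
```

Call:
arm_command(
  rot=[
    [0,0,0],
    [0,0,0],
  ],
  slide=[
    [0,0,-1],
    [0,0,0],
  ],
  gripper=[85,85],
)

```text
clock: 4.38
eef_pos: [447.1, 74.1, 109.8]
tool_rot: [-3.14, 0.002, -0.01]
force: [-0.8, 0.4, -0.1]
width: 84.6
```

Call:
arm_command(
  rot=[
    [0,0,0],
    [0,0,0],
  ],
  slide=[
    [0,0,-1],
    [0,0,0],
  ],
  gripper=[85,85],
)

```text
clock: 4.55
eef_pos: [447.2, 74.0, 108.8]
tool_rot: [-3.14, 0.002, -0.01]
force: [-0.9, -0.9, 0.9]
width: 85.2
```

Call:
arm_command(
  rot=[
    [0,0,0],
    [0,0,0],
  ],
  slide=[
    [0,0,-0.8],
    [0,0,0],
  ],
  gripper=[85,85],
)

```text
clock: 4.72
eef_pos: [447.2, 74.0, 107.9]
tool_rot: [-3.14, 0.001, -0.01]
force: [0.6, -0.5, 1.2]
width: 84.5
```

Call:
arm_command(
  rot=[
    [0,0,0],
    [0,0,0],
  ],
  slide=[
    [0,0,-0.8],
    [0,0,0],
  ],
  gripper=[85,85],
)

```text
clock: 4.88
eef_pos: [447.3, 74.0, 107.2]
tool_rot: [-3.14, 0.001, -0.01]
force: [0.8, 0.1, 0.1]
width: 85.4
```

Call:
arm_command(
  rot=[
    [0,0,0],
    [0,0,0],
  ],
  slide=[
    [0,0,-0.8],
    [0,0,0],
  ],
  gripper=[85,85],
)

```text
clock: 5.05
eef_pos: [447.5, 74.1, 107.3]
tool_rot: [-3.14, 0.0, -0.01]
force: [-1.1, -0.5, 0.1]
width: 84.9
```

The height stalled at 107.3, so the tips are touching the pad or nearly so. I raise about 2 mm so they sit at mid panel thickness, then push slowly.

Call:
arm_command(
  rot=[
    [0,0,0],
    [0,0,0],
  ],
  slide=[
    [0,0,2],
    [0,0,0],
  ],
  gripper=[85,85],
)

```text
clock: 5.22
eef_pos: [447.5, 74.2, 109.5]
tool_rot: [-3.14, 0.0, -0.01]
force: [-0.1, -0.7, 0.1]
width: 85.1
```

Call:
arm_command(
  rot=[
    [0,0,0],
    [0,0,0],
    [0,0,0],
    [0,0,0],
    [0,0,0],
  ],
  slide=[
    [0,-6,0],
    [0,-6,0],
    [0,-6,0],
    [0,-6,0],
    [0,0,0],
  ],
  gripper=[85,85,85,85,85],
)

```text
clock: 5.63
eef_pos: [447.5, 47.4, 109.3]
tool_rot: [-3.14, 0.0, -0.01]
force: [-0.1, 0.2, -0.1]
width: 85.2
```

Call:
arm_command(
  rot=[
    [0,0,0],
    [0,0,0],
    [0,0,0],
    [0,0,0],
    [0,0,0],
  ],
  slide=[
    [0,-6,0],
    [0,-6,0],
    [0,-6,0],
    [0,-6,0],
    [0,-6,0],
  ],
  gripper=[85,85,85,85,85],
)

```text
clock: 6.05
eef_pos: [447.7, 15.4, 109.3]
tool_rot: [-3.139, -0.0, -0.009]
force: [0.3, 0.6, 0.4]
width: 84.9
```

Call:
arm_command(
  rot=[
    [0,0,0],
    [0,0,0],
    [0,0,0],
    [0,0,0],
    [0,0,0],
  ],
  slide=[
    [0,-5,0],
    [0,-5,0],
    [0,-5,0],
    [0,0,0],
    [0,0,0],
  ],
  gripper=[85,85,85,85,85],
)

```text
clock: 6.47
eef_pos: [447.4, -3.4, 109.2]
tool_rot: [-3.14, 0.0, -0.012]
force: [0.1, 1.2, 0.3]
width: 85.2
```

```bash
python3 - <<'E'
from h import *
s=telemetry.read_state();print(s['eef_pos'],s['tool_rot'],s['force'])
for n in ["wrist","top","scene"]:
    p,d=get_image(n); np.savez(f"{n}3.npz",p=p,d=d)
    if n=="top": p=cv2.resize(p[100:260,95:265],None,fx=4,fy=3.7)
    if n=="scene": p=cv2.resize(p[90:220,215:395],None,fx=4,fy=4)
    cv2.imwrite(f"pics/{n}3.png",p[:,:,::-1])
E
```

```text
[447.40835282  -3.43544142 109.2041251 ] [-3.13988963e+00  1.72145497e-04 -1.22576685e-02] [0.08848201 1.24113563 0.26345252]
```

View pics/wrist3.png

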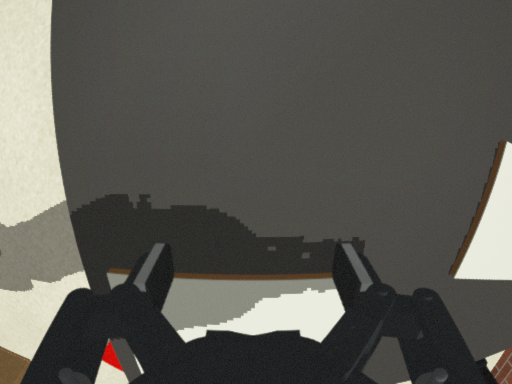

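View pics/top3.png

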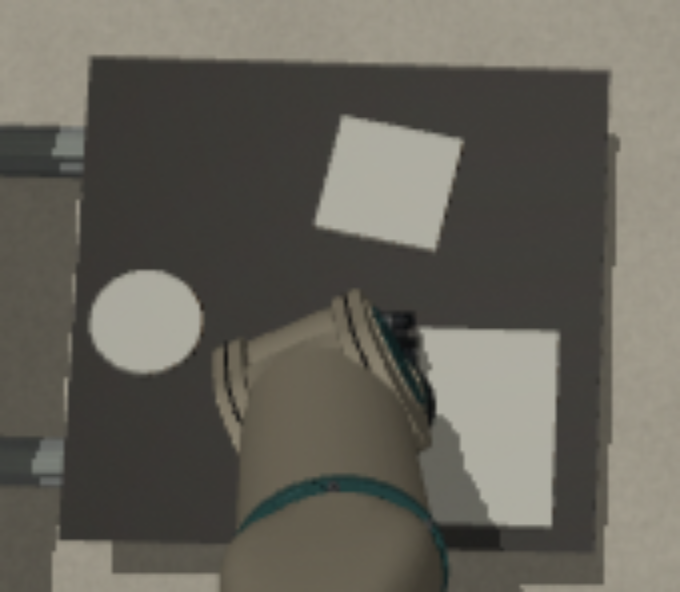

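View pics/scene3.png

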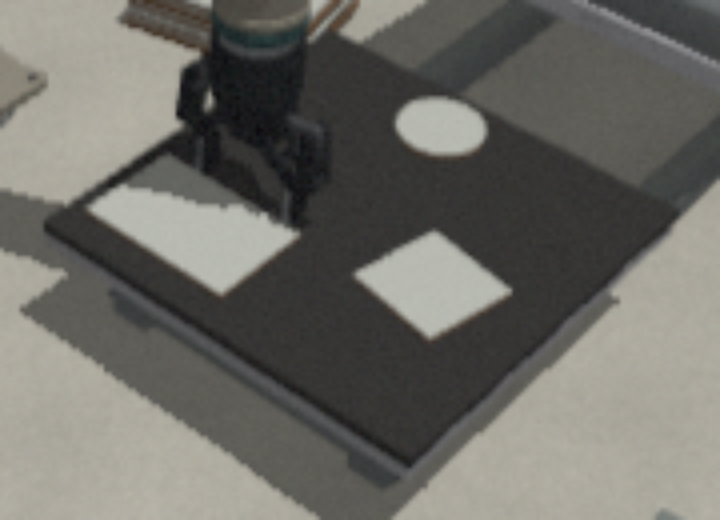

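The panel has squared up. In the top crop its front edge runs (558,330)–(552,527), parallel to the platen edge at x≈600, and it is still fully on the pad. Next I measure the remaining distance.

```bash
cat >> h.py <<'E'
def front(p,c):
    "front edge of panel (sub-pixel along rows) and platen edge, world"
    g=cv2.cvtColor(p,cv2.COLOR_RGB2GRAY).astype(float)
    def edge(r,lo,hi,sgn):
        d=sgn*np.diff(g[r,lo:hi]); d[d<0]=0; i=int(d.argmax()); s=slice(max(i-1,0),i+2); w=d[s]
        return lo+0.5+(w*np.arange(max(i-1,0),max(i-1,0)+len(w))).sum()/w.sum()
    return edge
E
python3 - <<'E'
from h import *
np.set_printoptions(precision=2,suppress=True)
c=get_calibration('top')
p0=np.load('top0.npz')['p'];p=np.load('top3.npz')['p']
e0=front(p0,c);e=front(p,c)
R=np.array(list(range(126,180))+list(range(190,240)))
P=ray(c,[(e0(r,240,252,1),r) for r in R],120)
l=np.polyfit(P[:,0],P[:,1],1);print('platen edge',l,np.abs(P[:,1]-np.polyval(l,P[:,0])).max())
R=range(194,238)
Q=ray(c,[(e(r,222,242,-1),r) for r in R],126);q=np.polyfit(Q[:,0],Q[:,1],1)
print('panel',q,Q[[0,-1]],np.abs(Q[:,1]-np.polyval(q,Q[:,0])).max())
for x in(372,522):print(x,np.polyval(l,x),np.polyval(q,x))
E
```

```text
platen edge [   0.   -154.98] 5.104753783928743
panel [  -0.01 -107.33] [[ 497.98 -114.28  126.  ]
 [ 375.48 -112.74  126.  ]] 0.5555807976902116
372 -153.4514068403779 -112.75289628024434
522 -152.8338411294166 -114.93811311199651
```

```bash
python3 - <<'E'
from h import *
p=np.load('top0.npz')['p'];d=np.load('top0.npz')['d'];c=get_calibration('top')
g=cv2.cvtColor(p,cv2.COLOR_RGB2GRAY)
for r in (126,150,180,210,235): print(r,g[r,238:254],d[r,238:254].round(0).astype(int))
# platen edge from depth step
P=[]
for r in range(122,242):
    dd=d[r,235:256]; i=int(np.argmax(np.abs(np.diff(dd)))); P.append((235+i+.5,r))
W=ray(c,P,120); l=np.polyfit(W[:,0],W[:,1],1); print(l,np.abs(W[:,1]-np.polyval(l,W[:,0])).max(),np.polyval(l,[372,522]))
s=np.load('scene3.npz')['p']; cv2.imwrite('pics/s3.png',cv2.resize(s[130:215,220:330,::-1],None,fx=7,fy=7,interpolation=cv2.INTER_NEAREST))
E
```

```text
126 [ 59  60  59  60  59  60  59  60  61 129 149 149 151 152 150 148] [1328 1329 1324 1328 1326 1330 1329 1328 1330 1450 1447 1452 1444 1449
 1450 1447]
150 [ 61  60  60  60  60  61  60  60  70  82  83 144 147 146 146 145] [1316 1322 1321 1319 1320 1320 1322 1318 1332 1442 1444 1439 1442 1440
 1444 1443]
180 [ 60  60  60  60  60  61  61  68  85  85 148 149 149 148 150 150] [1311 1305 1311 1307 1309 1313 1308 1309 1429 1431 1431 1430 1440 1428
 1433 1428]
210 [ 59  59  59  60  59  60  66  84  81  83 146 148 149 147 148 149] [1301 1297 1298 1301 1300 1302 1300 1417 1425 1419 1419 1422 1419 1422
 1421 1420]
235 [ 59  58  58  59  59  51  86  84  84 148 150 150 149 148 149 146] [1291 1290 1294 1295 1295 1290 1415 1406 1411 1413 1416 1410 1415 1420
 1411 1410]
[-1.27322189e-02 -1.38742940e+02] 29.806286265208428 [-143.47932508 -145.38915792]
```

View pics/s3.png

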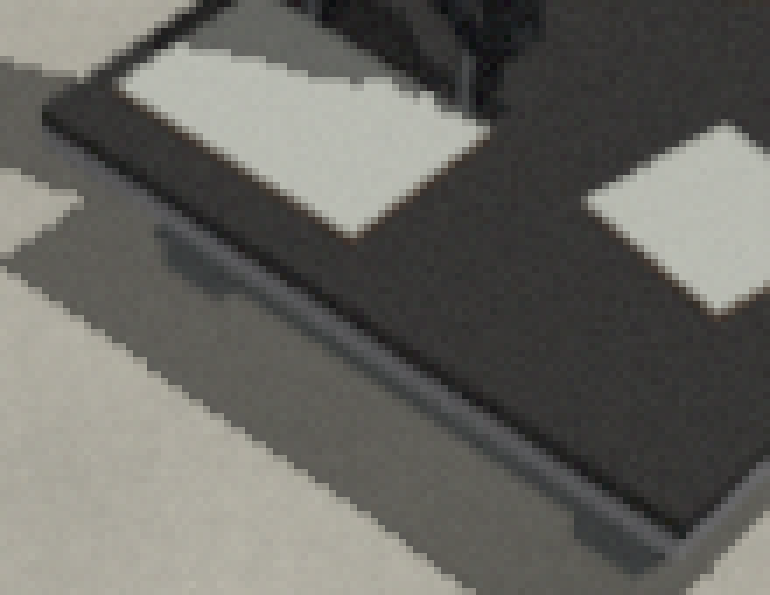

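The pad's front edge is at y ≈ -144 at x=372 and -146 at x=522. The panel's front edge is at -113 and -115, parallel to it and 31 mm inside. That leaves about 62 mm to push. I go 56 mm, check, and then finish.

Call:
arm_command(
  rot=[
    [0,0,0],
    [0,0,0],
    [0,0,0],
    [0,0,0],
    [0,0,0],
  ],
  slide=[
    [0,-6,0],
    [0,-6,0],
    [0,-6,0],
    [0,-6,0],
    [0,-6,0],
  ],
  gripper=[85,85,85,85,85],
)

```text
clock: 7.03
eef_pos: [447.5, -33.3, 109.2]
tool_rot: [-3.139, -0.0, -0.007]
force: [-0.3, 0.9, -0.2]
width: 85.1
```

Call:
arm_command(
  rot=[
    [0,0,0],
    [0,0,0],
    [0,0,0],
    [0,0,0],
    [0,0,0],
  ],
  slide=[
    [0,-6,0],
    [0,-6,0],
    [0,-5,0],
    [0,-4,0],
    [0,0,0],
  ],
  gripper=[85,85,85,85,85],
)

```text
clock: 7.45
eef_pos: [447.2, -59.2, 109.2]
tool_rot: [-3.14, 0.0, -0.011]
force: [0.6, 0.1, 0.7]
width: 84.8
```

```bash
python3 - <<'E'
from h import *
np.set_printoptions(precision=2,suppress=True)
s=telemetry.read_state();print(s['eef_pos'],s['tool_rot'],s['force'])
for n in ["top","scene"]:
    p,d=get_image(n); np.savez(f"{n}4.npz",p=p,d=d)
    if n=="top":
        c=get_calibration('top');g=p
        cv2.imwrite("pics/top4.png",cv2.resize(p[100:260,105:275,::-1],None,fx=4,fy=3.7))
        e=front(p,c);R=range(194,236)
        uv=np.array([(e(r,242,262,-1),r) for r in R]);Q=ray(c,uv,126);q=np.polyfit(Q[:,0],Q[:,1],1)
        print(uv[::6].T); print(q,np.abs(Q[:,1]-np.polyval(q,Q[:,0])).max(),np.polyval(q,[372,522]))
    else: cv2.imwrite("pics/scene4.png",cv2.resize(p[130:215,220:330,::-1],None,fx=7,fy=7))
E
```

```text
[447.23 -59.22 109.19] [-3.14  0.   -0.01] [0.58 0.09 0.72]
[[253.6  253.25 253.04 253.04 252.76 252.55 252.49]
 [194.   200.   206.   212.   218.   224.   230.  ]]
[  -0.01 -164.06] 0.42649512331905726 [-168.72 -170.59]
```

View pics/top4.png

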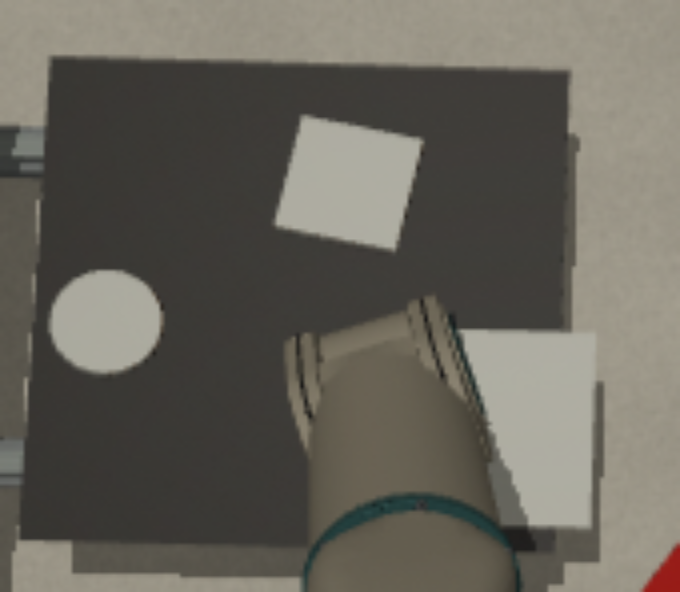

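View pics/scene4.png

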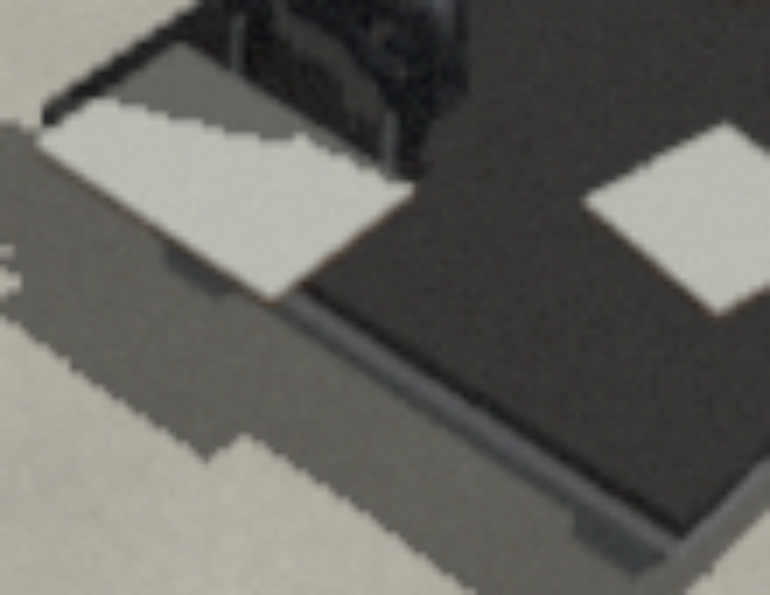

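The panel now overhangs by about 24.5 mm, flat and square, with its front edge in the top crop at (596,333)–(588,527). I push 6 mm more, then back off along +y and rise.

Call:
arm_command(
  rot=[
    [0,0,0],
    [0,0,0],
    [0,0,0],
  ],
  slide=[
    [0,-3,0],
    [0,-3,0],
    [0,0,0],
  ],
  gripper=[85,85,85],
)

```text
clock: 7.8
eef_pos: [447.2, -63.9, 109.2]
tool_rot: [-3.139, 0.0, -0.008]
force: [0.8, 0.5, -0.8]
width: 85.3
```

Call:
arm_command(
  rot=[
    [0,0,0],
    [0,0,0],
    [0,0,0],
    [0,0,0],
    [0,0,0],
  ],
  slide=[
    [0,6,0],
    [0,12,0],
    [0,12,5],
    [0,10,25],
    [0,0,30],
  ],
  gripper=[85,85,85,85,85],
)

```text
clock: 8.22
eef_pos: [442.9, -20.5, 166.9]
tool_rot: [-3.138, 0.012, -0.008]
force: [1.5, -0.1, 0.9]
width: 85.1
```

Call:
arm_command(
  rot=[
    [0,0,0],
    [0,0,0],
    [0,0,0],
    [0,0,0],
    [0,0,0],
  ],
  slide=[
    [0,30,30],
    [0,30,30],
    [0,30,20],
    [0,20,0],
    [0,0,0],
  ],
  gripper=[85,85,85,85,85],
)

```text
clock: 8.63
eef_pos: [442.9, 97.1, 255.8]
tool_rot: [-3.134, 0.002, -0.006]
force: [0.2, 0.2, -0.1]
width: 84.8
```

```bash
python3 - <<'E'
from h import *
np.set_printoptions(precision=2,suppress=True)
s=telemetry.read_state();print(s['clock'],s['eef_pos'],s['force'])
P={}
for n in ["top","scene"]:
    p,d=get_image(n); P[n]=p;c=get_calibration(n)
    if n=="top":
        cv2.imwrite("pics/top5.png",cv2.resize(p[100:260,105:275,::-1],None,fx=4,fy=3.7))
        e=front(p,c);R=range(194,236)
        uv=np.array([(e(r,242,262,-1),r) for r in R]);Q=ray(c,uv,126);q=np.polyfit(Q[:,0],Q[:,1],1)
        print(q,np.polyval(q,[372,522]))
        D=np.array([(u,v,d[v,u]) for u in range(225,252,2) for v in range(196,234,3)])
        o=np.array(c['xyz']);f=Ro.from_euler('xyz',c['attitude']).apply([0,0,-1]);w=ray(c,D[:,:2],0)-o
        X=o+w*(D[:,2]/(w@f))[:,None]
        print('plane',np.linalg.lstsq(np.c_[X[:,:2]-X[:,:2].mean(0),np.ones(len(X))],X[:,2],rcond=None)[0])
        old=np.load('top0.npz')['p']
        for r in [(160,125,220,172),(110,165,152,208)]:
            for im in(old,p):
                for b in blobs(im,r): print(rect(ray(c,b,126))[:1])
    else: cv2.imwrite("pics/scene5.png",p[:,:,::-1])
E
```

```text
8.6333 [442.93  97.13 255.84] [ 0.18  0.19 -0.1 ]
[  -0.01 -171.19] [-173.88 -174.97]
plane [ -0.64  -0.96 140.23]
((627.1004028320312, 10.5960693359375),)
((626.91357421875, 10.439098358154297),)
((516.3678588867188, 180.8069610595703),)
```

View pics/top5.png

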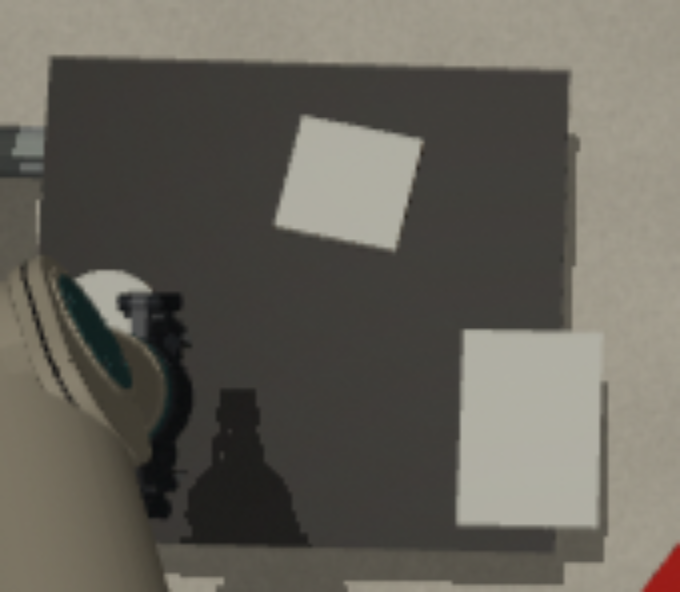

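View pics/scene5.png

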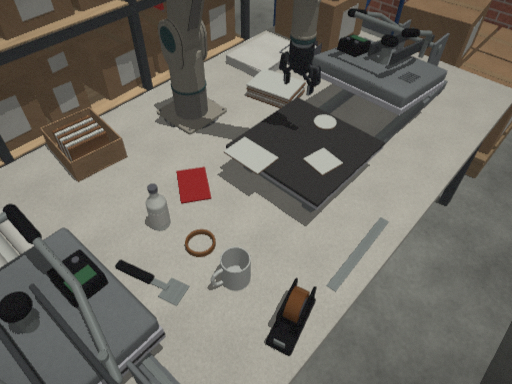

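The top crop shows the panel square at (458–602, 330–527), overhanging about 29 mm at both ends, and the coasters look unmoved. My depth plane fit gave an implausible result (slope -0.96), so I recheck it before handing in.

```bash
python3 - <<'E'
from h import *
np.set_printoptions(precision=3,suppress=True)
def pts(n,p,d,roi):
    c=get_calibration(n); v,u=np.mgrid[roi[1]:roi[3],roi[0]:roi[2]];u=u.ravel();v=v.ravel()
    hs=cv2.cvtColor(p,cv2.COLOR_RGB2HSV)[v,u]; k=(hs[:,2]>150)&(hs[:,1]<50)&(d[v,u]>0);u=u[k];v=v[k]
    o=np.array(c['xyz']);f=Ro.from_euler('xyz',c['attitude']).apply([0,0,-1]);w=ray(c,np.c_[u,v],0)-o
    return o+w*(d[v,u]/(w@f))[:,None]
p,d=get_image('top')
print(d[196:234:9,222:256:4].astype(int))
X=pts('top',p,d,(222,192,252,240)); m=np.median(X[:,2]);X=X[abs(X[:,2]-m)<12]
print(len(X),m,np.linalg.lstsq(np.c_[X[:,:2]-X[:,:2].mean(0),np.ones(len(X))],X[:,2],rcond=None)[0])
s,ds=get_image('scene');c=get_calibration('scene')
s0=np.load('scene0.npz')['p']
for nm,im in(('before',s0),('after',s)):
  for roi in [(300,145,350,178),(305,108,345,132)]:
    for b in blobs(im,roi,60): print(nm,np.array(rect(ray(c,b,126))[0]))
for b in blobs(s,(215,130,290,178),200): r=rect(ray(c,b,126));print('scene panel?',r)
df=cv2.absdiff(s,s0).max(2); print('bench change px',[(int((df[a:b,e:f]>40).sum())) for a,b,e,f in [(175,310,110,260)]])
E
```

```text
[[1295 1300 1297 1295 1299 1298 1294 1298 1298]
 [1299 1297 1294 1294 1294 1296 1295 1288 1301]
 [1288 1294 1294 1290 1291 1293 1299 1292 1292]
 [1294 1290 1291 1290 1290 1289 1293 1292 1291]
 [1288 1289 1288 1287 1292 1283 1289 1284 1290]]
1436 125.96161843403422 [  0.002   0.002 125.986]
before [629.46  10.51]
before [517.769 180.613]
after [629.852  10.748]
after [517.768 180.615]
scene panel? ((434.5616760253906, -138.5354766845703), (198.11312866210938, 187.8624725341797), 45.65767288208008, array([[ 298.149, -143.726],
       [ 432.504, -275.031],
       [ 570.974, -133.345],
       [ 436.619,   -2.04 ]], dtype=float32))
bench change px [245]
```

The panel is flat: the top surface is at 126.0 mm with a slope of 0.002. The coasters moved less than 0.5 mm.

```bash
python3 -c "
from cell import ctrl
print(ctrl.finish_job())"
```

```text
the job is handed in; nothing more can be done
None
```

I pushed the panel to the platen's open front with two wide-open fingertips behind its rear edge, backed the hand off upwards, and handed the job in at about 9 s. No verdict was reported.

Last checks before handing in:
- **Overhang:** the panel's front edge is about 29–30 mm past the platen at both ends, and parallel to the platen edge. My two readings of the platen edge agreed to about 1.5 mm; a third, from a brightness step, was bad (about 8 mm off) and was dropped.
- **Flatness:** the panel's top lies at 126.0 mm with a slope of about 0.002. A first plane fit from the depth image gave a nonsensical slope of -0.96. I did not find the cause, but a refit with outliers removed gave the result above.
- **Coasters:** both are within 0.5 mm of where they started, measured in the scene view. In the final top view the arm hid part of the round one.
- **Bench things:** they look unmoved in the scene view, but I did not measure each one. About 245 pixels in that area changed; I took this to be the panel's overhang and shadow without checking.
- **Hand:** it was clear of everything, at a height of 256 mm.

The scene view gave no usable panel outline at the end, so the overhang rests on the top view alone.

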